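Clamp the stop rod against the pine block with its cam lever

ROBOT

A 6-joint arm with a two-finger parallel gripper is mounted at the origin on a cart in front of the work surface, level with it; the furniture and walls round the work are solid. World frame = base frame: x ahead of the robot, y to its left, z up, the work surface at z = 0. Lengths are in mm, angles in rad, forces in N, time in s.
With the tool pointing down it reaches from about 325 to 850 mm from the base axis. Payload 4.4 kg.
Tool frame: the origin (TCP) lies at the very end of the fingers, on their centre line; the grasp point (between the pads) lies 19 mm behind it; z points along the fingers, x is the direction in which the jaws open and shut, and the axes are right-handed (so a half turn about z gives the same grasp; the last joint's range is limited). The gripper opens to 94 mm and grips with 3 to 60 N. Pads are 16 mm wide; open, the fingers measure 119 mm over their backs; the gripper's body (75 mm by 177 mm) begins 78 mm behind the grasp point.
Start: joints at [-1.433, 0.207, 1.542, -0, 1.393, -0.15], TCP at [163.749, -551.193, 205.447] pointing down, gripper open.
Joint ranges: [-2.73, 2.73], [-0.86, 2.22], [0.23, 2.46], [-1.11, 4.25], [0.08, 2.63], [-2.82, 2.82]. Speed limits (rad/s): [2.79, 2.79, 3.14, 3.14, 3.14, 3.14].

INTERFACE

Orientations are given as a rotation vector (axis times angle).
In Python, from workcell import robot gives the robot as it stands. The module is installed in compiled form; this text tells all that it offers.
- The arm moves only by the shell command python3 -m crank 'ROWS' [FORCE]. ROWS is JSON, a list that holds one entry, the list of rows, each a list of 7 numbers: the opening in per cent of the stroke, from 0 (shut) to 100 (fully open), then the shift along the world's x, y, z in cm, then the turn, a rotation vector about the world's x, y, z in degrees. In form: [[[fingers, tx, ty, tz, wx, wy, wz], ...]]. A call has 1 to 20 rows; each row shifts and turns the commanded pose from where the row before left it; what a row does not reach is not made up. A row lasts 1/12 s, in which the tool goes at most 41.7 mm and 7.16 degrees, less where a joint would pass 70% of its speed; a pose out of reach is approached as far as the arm can. A call with a gripper value outside its range is refused whole. The fingers move at their own pace and stop on an object; FORCE is the grip in N (left out, the last holds). Time passes only in rows, so rows that do not move let the fingers close. It gives the time, the measured TCP pose, the force and the opening at its end, in the units of the state.
- robot.get_state(): the state, without advancing time (a new reading comes with each control period).
- robot.capture(name): name is "scene" or "top" or "wrist"; returns the picture (480x640x3 uint8, red, green, blue); there is no depth.
- robot.camera_info(name): a dict with "fx", "fy", "cx", "cy" (pixels), "dist" ([k1, k2, p1, p2, k3] as OpenCV has them; the pictures are not rectified), "R" (3x3) and "t" (3): a world point X has camera coordinates R X + t. Camera axes: x right, y down, z forward; pixel columns grow to the right and rows downward; lengths in mm; the calibration is good to about 2 mm. A picture is of the moment at which its call begins: read the wrist's pose just before it. camera_info takes no time and is no camera call; for the wrist camera it gives the pose at the moment of the call.
- robot.finish_job(): hands the job in, once; it reports no verdict.
Trained networks look in the newest picture that a camera, given by its name, has taken for a name from the list of things; names that differ only in an ending like _2 or _b are one class to them, and where a whole thing is asked for, a point or a joint stands for the part that bears it (a point fixed in the world has none). Each returns a list of dicts, best first, with "p" (0 to 1); they miss things now and then, are a little off and sometimes report something else, mostly with a low value. They report only what shows in the picture. A call takes as long as a camera call.
- robot.recognise(name, camera): "xyz" ([x, y, z] in mm, in world coordinates, good to about 4 mm: the middle of the surface that is visible of it).
- robot.regions_of(name, camera): "region" (480x640 bool, what is visible of it).
- robot.place_of(name, camera): "xyz" ([x, y, z] in mm, in world coordinates, good to about 4 mm: a listed point, or the origin of a listed thing).
The state is a dict: "time": time; "joint_pos": joint angles; "dq": joint speeds; "joint_torque": joint torques, N m; "position": TCP position; "ee_rot": TCP orientation; "force": force on the tool from outside, world axes, zero at the start; "wrist_torque": the same for the moment, N m; "gripper_width": finger opening in mm.
Only numpy, scipy, OpenCV 4.12 (cv2) and the standard library are available. Lean on these libraries where they do the work, as an engineer would, in place of code of your own. Each camera call takes 0.05 s, during which the arm holds its last target. There are 200 camera calls.

TASK

Two rod stops of the same make are screwed to the board on the bench, one of them with a pine block on its base. On that one, push the rod forward by its upright grip until its rubber foot presses the block flush against the fence, then flip its cam lever over centre, towards the robot and fully down, so that the rod is locked there. Leave the other rod stop as it is.

Things in the scene. Friction and masses are not known exactly. Their poses are not given: they have to be found in the camera images.
- work_stop: Rod stop fixed on a 80 mm thick board, the one of two with a pine block: wooden base, aluminium clamp block, sliding rod, cam lever, wooden fence. Origin under the base, on the board, below the lever pivot; x along the rod from robot to fence (about straight ahead), y left, z up. In mm: base x -45..165, y +-40, top z 12; clamp x +-22, ears to z 77; lever pivot (0,0,66); fence face x 143, top z 60.
- work_stop_rod (a joint): Slide of its rod, m: grows towards the fence, 0 to 0.085, starts at 0 to 0.03. Upright grip at fixture x = -150 mm + slide, y 0: black knob 20 mm across, z 68..95, on a 15 mm stem. Rod 16 mm across, axis z 36. Rubber foot, front at x = 45 mm + slide; it meets the seated block at slide 0.050. Moves with 2 N, stays where left; the closed lever clamps it.
- work_stop_lever (a joint): Its cam lever, rad: bar 77 mm from pivot to tip, 14..20 wide, 8 thick; turns about a level axis across the rod, leaning (0.44 - value) rad from upright to the fence side. Starts open, at 0; swings over the top to the robot's side to 1.8: closed, 12 deg above level. Resists with up to 7 N at the tip until 1.5, then snaps shut; let go sooner it swings back.
- block_center (a point): Centre of the loose pine block, 48 (along the rod) x 55 x 45 mm high, standing on the base between foot and fence; starts up to 6 mm short of the fence and 4 mm off the rod's line. Against the fence its centre is at fixture x 119 mm. Right of the work a tall fan stands on the bench (x over 0.42, y -0.07 to -0.35): come in from the robot's side of it.
- spare_stop_rod (a joint): Slide (m) of the rod of the other, empty fixture beside it (same build, same meaning of the values); to be left as it is.
- spare_stop_lever (a joint): Angle (rad) of the cam lever of the other, empty fixture beside it (same build, same meaning of the values); to be left as it is.

How it is judged (in metres and radians):
On the way:
1. with the lever still open, the rod's foot holds the block against the fence (value of joint work_stop_rod between 0.045 and 0.056 m and x of block_center in the frame of work_stop between 0.111 and 0.126 m and y of block_center in the frame of work_stop between -0.02 and 0.02 m and angle between block_center's own z axis and vertical below 0.17 rad and value of joint work_stop_lever below 0.9 rad), for 0.2 s.
At the end, for the whole second after the job is handed in: The block stands upright against the fence (within 8 mm of flush, 20 mm sideways), the rod's foot bears on it (slide 0.045 to 0.056 m), the lever is closed past centre (over 1.65 rad), the rod is at rest, and the other stop is as it was (lever under 0.5 rad, slide under 0.035 m) (value of joint work_stop_rod between 0.045 and 0.056 m and x of block_center in the frame of work_stop between 0.111 and 0.126 m and y of block_center in the frame of work_stop between -0.02 and 0.02 m and angle between block_center's own z axis and vertical below 0.17 rad and value of joint work_stop_lever above 1.65 rad and velocity of joint work_stop_rod below 0.01 m/s and value of joint spare_stop_lever below 0.5 rad and value of joint spare_stop_rod below 0.035 m); the robot touches nothing.
It fails at once if the other rod stop was operated (value of joint spare_stop_lever above 0.7 rad or value of joint spare_stop_rod above 0.045 m).
It fails at once if the block was tipped over or knocked off the fixture (angle between block_center's own z axis and vertical above 0.6 rad or y of block_center in the frame of work_stop above 0.05 m or y of block_center in the frame of work_stop below -0.05 m).
It also fails if it takes over 43 s, if anything falls off the work surface, if the arm or the gripper's body presses on something with over 40 N, if the wrist force passes 120 N, or if a joint passes its speed limit or range.

## Working session

There is one attempt and no reset: what is moved stays moved. The work goes in short steps, Python scripts to look and compute and a shell command to move; the robot and the scene stay as the last step left them, time stands still between calls to the robot, and variables do not carry over. Pictures are saved under pics/ and viewed, about 8 in all and at most 12, crops included, and the job is handed in when it is done.

```bash
mkdir -p pics; python3 - <<'E'
from workcell import robot
import cv2,numpy as np
s=robot.get_state();print(s['time'],s['position'],s['ee_rot'],s['gripper_width'])
for c in ['scene','top']:
    im=robot.capture(c);cv2.imwrite(f'pics/{c}1.png',im[:,:,::-1])
    ci=robot.camera_info(c);print(c,ci['fx'],(-np.array(ci['R']).T@np.array(ci['t'])).round())
    for n in ['work_stop','block_center','work_stop_rod','work_stop_lever']:
        for f in ['recognise','place_of']:
            try: print(n,f,[(np.round(d['xyz']),round(d['p'],2)) for d in getattr(robot,f)(n,c)])
            except Exception as e: print(n,f,e)
E
```

```text
0.0 [ 163.62274647 -550.37946447  204.29003771] [-2.51665009  1.87771914  0.00255069] 93.99599772046173
scene 438.02960989124773 [281. 827. 543.]
work_stop recognise [(array([582., 276., 115.]), 0.98)]
work_stop place_of [(array([578., 258.,  78.]), 0.6)]
block_center recognise [(array([679., 269., 127.]), 0.67)]
block_center place_of [(array([694., 256., 116.]), 0.76)]
work_stop_rod recognise [(array([490., 269., 122.]), 0.94)]
work_stop_rod place_of it knows: block_center, work_stop
work_stop_lever recognise [(array([590., 265., 172.]), 0.93)]
work_stop_lever place_of it knows: block_center, work_stop
top 439.9244027651169 [ 527.  167. 1008.]
work_stop recognise [(array([604., 258.,  94.]), 0.94)]
work_stop place_of []
block_center recognise [(array([692., 254., 137.]), 0.88)]
block_center place_of [(array([692., 250., 112.]), 0.93)]
work_stop_rod recognise [(array([516., 258., 124.]), 0.8)]
work_stop_rod place_of it knows: block_center, work_stop
work_stop_lever recognise [(array([590., 261., 177.]), 0.84)]
work_stop_lever place_of it knows: block_center, work_stop
```

View pics/scene1.png

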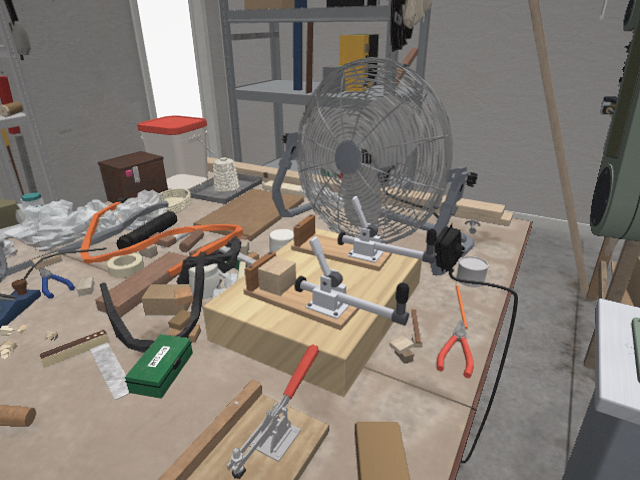

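View pics/top1.png

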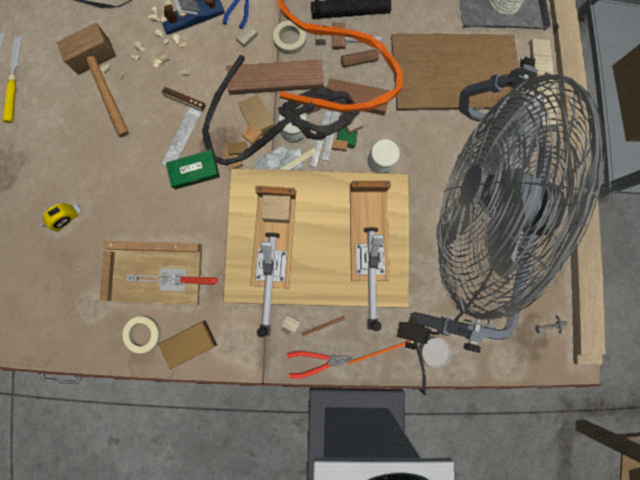

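The scene view shows the pine block (275,272) on the near, left stop. In the top view its knob is at about (263,330) and the block at (275,207), with the spare at about (370,240). Next I'll crop the top view to measure them.

```bash
python3 - <<'E'
import cv2
im=cv2.imread('pics/top1.png')[175:345,215:315]
cv2.imwrite('pics/crop1.png',cv2.resize(im,None,fx=3.5,fy=3.5,interpolation=cv2.INTER_CUBIC))
E
```

```text
(no output)
```

View pics/crop1.png

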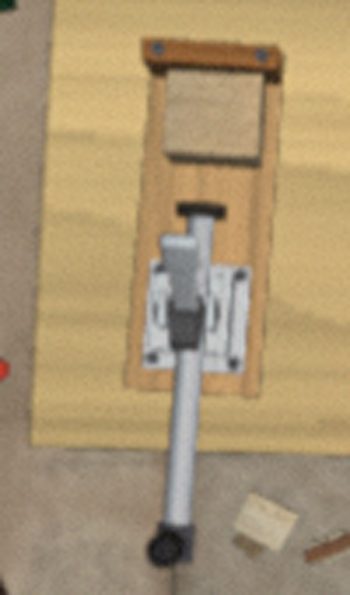

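```bash
cat > h.py <<'E'
from workcell import robot
import cv2,numpy as np
from scipy.optimize import least_squares
def ray(c,px,z,ci=None):
    ci=ci or robot.camera_info(c)
    K=np.array([[ci['fx'],0,ci['cx']],[0,ci['fy'],ci['cy']],[0,0,1.]])
    u=cv2.undistortPoints(np.array([[px]],float),K,np.array(ci['dist'],float))[0,0]
    R=np.array(ci['R']);t=np.array(ci['t'])
    C=-R.T@t;d=R.T@np.array([u[0],u[1],1]);return C+d*(z-C[2])/d[2]
E
python3 - <<'E'
from h import *
obs={'baseL':(125,388,92,-45,40),'baseR':(258,397,92,-45,-40),'fenL':(146,66,140,143,40),'fenR':(280,72,140,143,-40),'knob':(163,546,175,None,0),'foot':(201,206,116,None,0),'blkBL':(167,68,137,None,None),'blkBR':(265,73,137,None,None),'blkFL':(163,156,137,None,None)}
P={k:ray('top',(v[0]/3.5+215,v[1]/3.5+175),v[2]) for k,v in obs.items()}
for k in P: print(k,P[k].round(1))
def f(q):
    r=[];c,s=np.cos(q[2]),np.sin(q[2])
    for k,v in obs.items():
        d=P[k][:2]-q[:2];l=np.array([c*d[0]+s*d[1],-s*d[0]+c*d[1]])
        if v[3] is not None:r.append(l[0]-v[3])
        if v[4] is not None:r.append(l[1]-v[4])
    return r
q=least_squares(f,[580,258,0]).x;print(q,np.round(f(q),1))
c,s=np.cos(q[2]),np.sin(q[2])
for k in P:
    d=P[k][:2]-q[:2];print(k,np.round([c*d[0]+s*d[1],-s*d[0]+c*d[1]],1))
E
```

```text
baseL [536.8 300.2  92. ]
baseR [533.9 221.3  92. ]
fenL [720.7 290.  140. ]
fenR [719.5 212.8 140. ]
knob [452.7 264.2 175. ]
foot [643.5 257.2 116. ]
blkBL [720.5 278.2 137. ]
blkBR [719.3 221.5 137. ]
blkFL [669.  278.1 137. ]
[ 5.78783898e+02  2.58630708e+02 -4.56875134e-02] [ 1.2 -0.4  1.9  0.7 -2.7 -2.2 -0.4  0.6 -0.2  1.5]
baseL [-43.8  39.6]
baseR [-43.1 -39.3]
fenL [140.3  37.8]
fenR [142.6 -39.4]
knob [-126.3   -0.2]
foot [64.8  1.5]
blkBL [140.7  26. ]
blkBR [142.  -30.6]
blkFL [89.2 23.5]
```

```bash
python3 -m crank '[[[0,1.55,3.76,0.1,0,0,0],[0,1.55,3.76,0.1,0,0,0],[0,1.55,3.76,0.1,0,0,0],[0,1.55,3.76,0.1,0,0,0],[0,1.55,3.76,0.1,0,0,0],[0,1.55,3.76,0.1,0,0,0],[0,1.55,3.76,0.1,0,0,0],[0,1.55,3.76,0.1,0,0,0],[0,1.55,3.76,0.1,0,0,0],[0,1.55,3.76,0.1,0,0,0],[0,1.55,3.76,0,0,0,0],[0,1.55,3.76,0,0,0,0],[0,0.5,3.6,0,0,0,-3.2],[0,0.5,3.6,0,0,0,-3.2],[0,0.5,3.6,0,0,0,-3.2],[0,0.5,3.6,0,0,0,-3.2],[0,0.5,3.6,0,0,0,-3.2],[0,0.5,3.6,0,0,0,-3.2],[0,0.5,3.6,0,0,0,0],[0,0.5,3.6,0,0,0,0]]]'
python3 -c "
from workcell import robot
print(robot.get_state())"
```

```text
time: 2.37
position: [389.7, 190.1, 215.8]
ee_rot: [-2.169, 2.271, -0.001]
force: [-0.3, -0.6, -0.0]
gripper_width: 0.5
{'time': 2.3667, 'joint_pos': array([ 2.53772729e-01, -1.14661459e-01,  1.85498619e+00, -1.49038832e-04,
        1.40003891e+00,  1.87040190e+00]), 'dq': array([ 0.97973642,  0.55770171, -0.49084822, -0.00594201, -0.07762279,
        0.96975667]), 'joint_torque': array([ -2.60473184, -25.87696195, -26.35136962,   0.17600649,
         0.15205091,  -0.74565522]), 'position': array([389.68703093, 190.0712742 , 215.83523461]), 'ee_rot': array([-2.16929167e+00,  2.27100924e+00, -1.14141190e-03]), 'force': array([-0.29964243, -0.62458936, -0.00580189]), 'wrist_torque': array([ 0.023625  , -0.02207169, -0.02616688]), 'gripper_width': 0.4743390379791246}
```

```bash
python3 -m crank '[[[0,0.9,3.3,0,0,0,0],[0,0.9,3.3,0,0,0,0],[0,0,0,0,0,0,0],[0,0,0,0,0,0,0]]]'
python3 - <<'E'
from h import *
ci=robot.camera_info('wrist');im=robot.capture('wrist');cv2.imwrite('pics/w1.png',im[:,:,::-1])
print(robot.get_state()['position'],(-np.array(ci['R']).T@np.array(ci['t'])).round())
for n in ['work_stop_rod','work_stop_lever']: print([(np.round(d['xyz']),round(d['p'],2)) for d in robot.recognise(n,'wrist')])
E
```

```text
time: 2.7
position: [407.6, 255.1, 215.2]
ee_rot: [2.172, -2.268, 0.0]
force: [-1.1, 0.1, 0.3]
gripper_width: 0.5
[407.35227386 253.95742828 215.13676982] [473. 253. 394.]
[(array([496., 263., 126.]), 0.67)]
[]
```

View pics/w1.png

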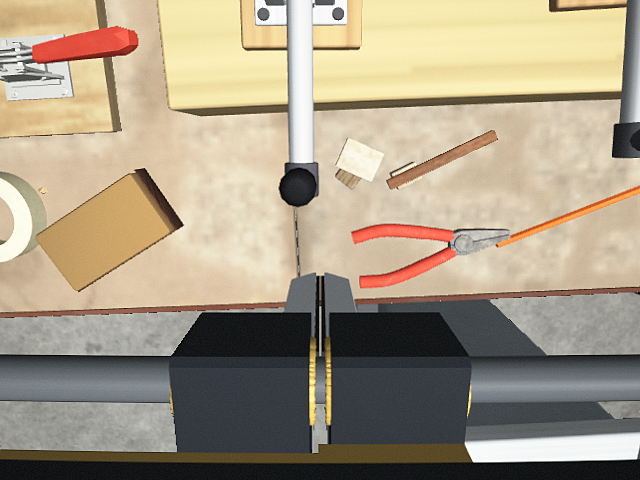

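The wrist view shows the knob at (297,187), with the closed fingers at (322,280) behind it and slightly to its right.

```bash
python3 - <<'E'
from h import *
for px,z in [((297,187),170),((301,130),124),((299,30),124)]: print(ray('wrist',px,z))
E
```

```text
[450.56683937 263.77811617 170.        ]
[480.83831378 261.95481254 124.        ]
[538.11048981 259.88442968 124.        ]
```

```bash
python3 -m crank '[[[0,0.2,0.5,-3.2,0,0,0],[0,0.2,0.5,-3.2,0,0,0],[0,0.6,0,0,0,0,0],[0,0.8,0,0,0,0,0],[0,0.8,0,0,0,0,0],[0,0.5,0,0,0,0,0],[0,0,0,0,0,0,0],[0,0,0,0,0,0,0]]]'
```

```text
time: 3.52
position: [440.7, 264.2, 153.1]
ee_rot: [-2.166, 2.271, -0.002]
force: [1.1, -0.9, -0.2]
gripper_width: 0.3
```

```bash
python3 -m crank '[[[0,0.4,0,0,0,0,0],[0,0.4,-0.05,0,0,0,0],[0,0.3,0,0,0,0,0],[0,0.3,-0.03,0,0,0,0],[0,0,0,0,0,0,0]]]'; python3 -m crank '[[[0,0.2,0,0,0,0,0],[0,0.2,0,0,0,0,0],[0,0,0,0,0,0,0]]]'
```

```text
time: 3.93
position: [453.5, 263.5, 151.7]
ee_rot: [-2.169, 2.271, -0.0]
force: [-0.0, 1.4, 0.5]
gripper_width: 0.5
time: 4.18
position: [456.9, 263.1, 151.4]
ee_rot: [2.169, -2.272, 0.0]
force: [-1.7, 0.5, 1.3]
gripper_width: 0.5
```

```bash
python3 - <<'E'
from h import *
im=robot.capture('top');cv2.imwrite('pics/top2.png',im[:,:,::-1])
w=robot.capture('wrist')[:,:,::-1]
c=cv2.resize(im[175:345,215:315,::-1],None,fx=3.5,fy=3.5,interpolation=cv2.INTER_CUBIC)
w=cv2.resize(w[0:480,100:540],(440,480));o=np.zeros((595,790,3),np.uint8);o[:,:350]=c;o[:480,350:]=w
cv2.imwrite('pics/c2.png',o)
E
```

```text
(no output)
```

View pics/c2.png

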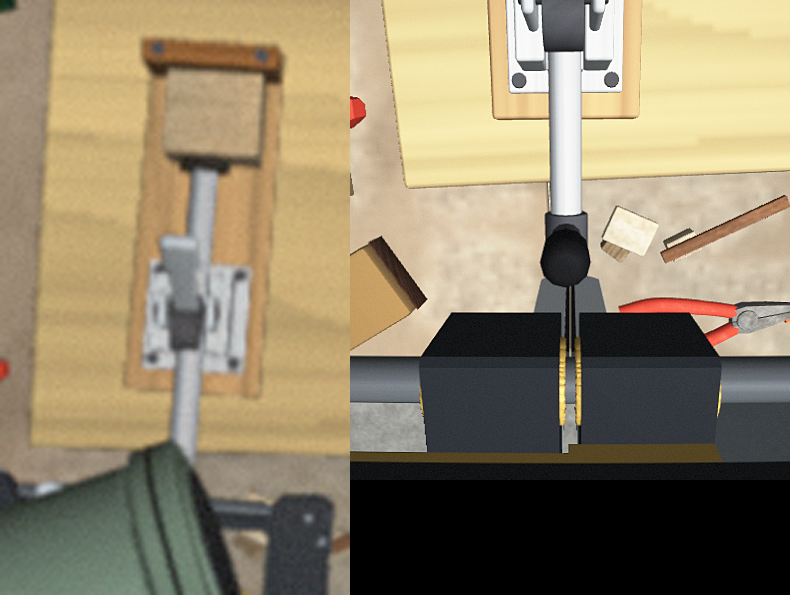

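The foot at crop (203,163) is now touching or nearly touching the block, and the fingers are behind the knob at (565,270). I'll push in small steps until the force rises.

```bash
python3 -m crank '[[[0,0.2,0,0,0,0,0],[0,0.2,0,0,0,0,0],[0,0,0,0,0,0,0]]]'; python3 -m crank '[[[0,0.2,0,0,0,0,0],[0,0,0,0,0,0,0],[0,0,0,0,0,0,0]]]'
```

```text
time: 4.53
position: [460.5, 263.0, 151.3]
ee_rot: [2.169, -2.272, -0.001]
force: [-2.9, -0.8, 2.2]
gripper_width: 0.6
time: 4.78
position: [460.7, 263.0, 151.3]
ee_rot: [2.167, -2.269, -0.004]
force: [-7.6, -0.6, 4.4]
gripper_width: 0.2
```

```bash
python3 -m crank '[[[0,0.2,0,0,0,0,0],[0,0.2,0,0,0,0,0],[0,0,0,0,0,0,0],[0,0,0,0,0,0,0],[0,0,0,0,0,0,0],[0,0,0,0,0,0,0]]]'
```

```text
time: 5.28
position: [460.8, 263.0, 151.2]
ee_rot: [2.163, -2.264, -0.012]
force: [-16.9, -1.8, 12.9]
gripper_width: 0.6
```

```bash
python3 -m crank '[[[0,-1,0,0,0,0,0],[0,-2,0,0,0,0,0],[0,0,0,3.2,0,0,0],[0,0,0,3.2,0,0,0],[0,0,0,3.2,0,0,0],[0,3.9,-0.13,0,0,0,0],[0,3.9,-0.13,0,0,0,0],[0,3.9,-0.13,0,0,0,0],[0,3.9,-0.13,0,0,0,0],[0,4.1,-0.13,0,0,0,0],[0,0,0,0,0,0,0],[0,0,0,0,0,0,0]]]'
python3 - <<'E'
from h import *
w=robot.capture('wrist')[:,:,::-1];cv2.imwrite('pics/w3.png',w)
robot.capture('scene')
print(robot.get_state()['position'])
for n in ['work_stop_lever','block_center','work_stop_rod']: print([(np.round(d['xyz']),round(d['p'],2)) for d in robot.recognise(n,'scene')])
E
```

```text
time: 6.28
position: [635.6, 255.6, 244.3]
ee_rot: [2.165, -2.273, -0.001]
force: [-1.1, 0.7, -0.3]
gripper_width: 0.5
[633.57453034 256.60047925 247.02826205]
[(array([591., 268., 170.]), 0.98)]
[(array([692., 278., 130.]), 0.84)]
[(array([517., 269., 122.]), 0.7)]
```

View pics/w3.png

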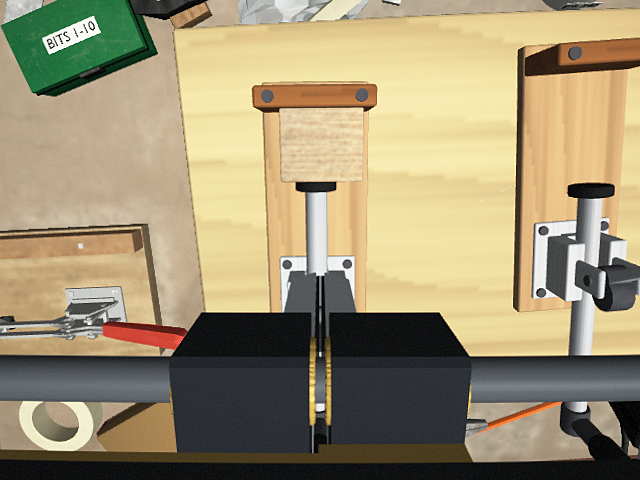

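Block flush against the fence at (320,95 to 182), foot bearing on it at (317,187). Next I lower the fingers on the fence side of the lever and sweep it over.

```bash
python3 -m crank '[[[0,0,0,-2.3,0,0,0],[0,0,0,-2.3,0,0,0],[0,0,0,0,0,0,0],[0,-1.5,0.05,0,0,0,0],[0,-1.5,0.1,0.2,0,0,0],[0,-1.5,0.1,0.1,0,0,0],[0,-1.2,0,0,0,0,0],[0,-1.0,0.1,-0.2,0,0,0],[0,-0.9,0,-0.4,0,0,0]]]'
```

```text
time: 7.28
position: [561.0, 260.2, 202.5]
ee_rot: [-2.163, 2.265, -0.012]
force: [7.2, -0.5, 0.0]
gripper_width: 0.7
```

```bash
python3 -m crank '[[[0,-0.8,0,-0.4,0,0,0],[0,-0.7,0,-0.5,0,0,0],[0,-0.6,0,-0.7,0,0,0],[0,-0.5,0,-0.7,0,0,0],[0,-0.4,0,-0.8,0,0,0],[0,-0.2,0,-0.7,0,0,0]]]';python3 -m crank '[[[0,0,0,0,0,0,0],[0,0,0,0,0,0,0]]]'
```

```text
time: 7.78
position: [524.5, 260.4, 160.7]
ee_rot: [2.17, -2.271, -0.001]
force: [-4.7, -0.6, 28.6]
gripper_width: 0.5
time: 7.95
position: [525.0, 260.5, 162.4]
ee_rot: [2.17, -2.271, -0.001]
force: [-3.4, -1.9, 11.7]
gripper_width: 0.6
```

```bash
python3 -m crank '[[[0,0,0,2,0,0,0],[0,0,0,3.5,0,0,0],[0,0,0,3.5,0,0,0],[0,-3,0,1,0,0,0],[0,-3,0,0,0,0,0],[0,-3,0,0,0,0,0],[0,0,0,0,0,0,0],[0,0,0,0,0,0,0]]]'
python3 - <<'E'
from h import *
w=robot.capture('wrist')[:,:,::-1];im=robot.capture('scene')[:,:,::-1]
s=cv2.resize(im[180:350,200:430],None,fx=1.7,fy=1.7,interpolation=cv2.INTER_CUBIC)
o=np.zeros((480,800,3),np.uint8);o[:,:400]=w[:,120:520];o[:s.shape[0],400:400+s.shape[1]]=s
cv2.imwrite('pics/c4.png',o)
for n in ['work_stop_lever','block_center','work_stop_rod']: print([(np.round(d['xyz']),round(d['p'],2)) for d in robot.recognise(n,'scene')])
E
```

```text
time: 8.62
position: [433.9, 260.2, 259.6]
ee_rot: [2.17, -2.269, -0.001]
force: [0.7, -0.1, -0.3]
gripper_width: 0.6
[(array([544., 268., 154.]), 0.73)]
[(array([691., 277., 137.]), 0.96)]
[(array([518., 269., 121.]), 0.82)]
```

View pics/c4.png

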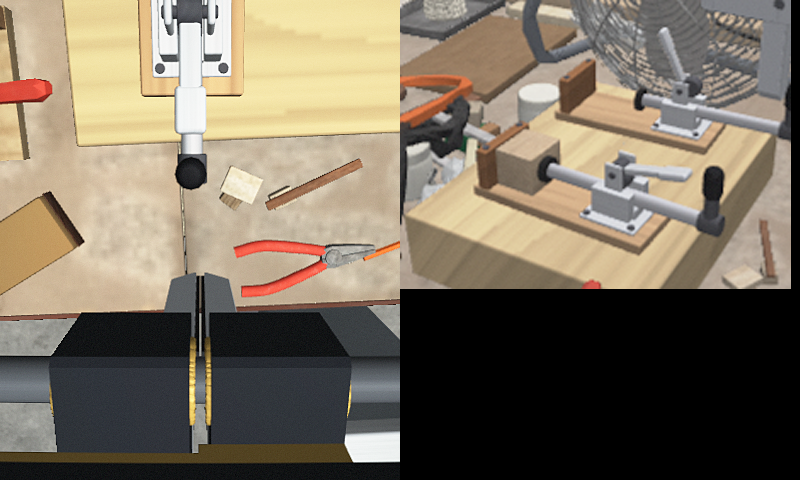

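The lever is down near level at (655,173), the foot bears on the block at (545,168), and the spare stop's lever is still up. I'll check the slide in numbers, then hand in.

```bash
python3 - <<'E'
from h import *
k=ray('wrist',(310,171),171);d=k[:2]-[578.8,258.6];print(k,'slide',d@[.99896,-.04567]+150)
robot.finish_job()
E
```

```text
[484.88916555 264.87962546 171.        ] slide 55.900042324068565
the job is handed in; nothing more can be done
```

The job is done and handed in at about 8.7 s of the 43 s allowed. I pushed the rod by its grip, fingers closed, until the force rose to 17 N along x and motion stopped. Then I swept the cam lever over centre to fully down and withdrew.

**Last checks**
- **Block and foot:** the pictures show the block flush against the fence and the foot bearing on it.
- **Lever:** it is down near level on the robot's side, and it stayed there after I let go.
- **Spare stop:** its lever is still up. I did not touch it.
- **Gripper:** it is clear of everything.

**One check disagreed:** the final camera estimate of the rod slide was 55.9 mm. The foot should meet the seated block at 50 mm, and 55.9 mm is right at the edge of the 45–56 mm allowed. That estimate came from one hand-picked pixel on the knob, so it could be several millimetres off. The push stopping hard against the seated block points to about 50 mm, but I did not measure it a second time.

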